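Hold the bell tote's gate open

ROBOT

A 6-joint arm with a two-finger parallel gripper is mounted at the origin on the work surface. World frame = base frame: x ahead of the robot, y to its left, z up, the work surface at z = 0. Lengths are in m, angles in rad, forces in N, time in s.
With the tool pointing down it reaches from about 0.225 to 0.875 m from the base axis. Payload 3.4 kg.
Tool frame: the origin (TCP) lies midway between the tips of the shut fingers; the grasp point (between the pads) lies 19 mm behind it (pinch_z is the distance from the TCP to the grasp point, in m); z points along the fingers, y is the line along which they close (so a half turn about z gives the same grasp; the last joint's range is limited). The gripper opens to 85 mm and grips with 20 to 120 N. Pads are 22 mm wide; open, the fingers measure 114 mm over their backs; the gripper's body (76 mm by 85 mm) begins 54 mm behind the grasp point. The pads swing forward as they close: fully open they stand 13 mm farther back than shut.
Start: joints at [-0.121, 0.276, 1.505, -0, 1.361, -0.121], TCP at [0.575, -0, 0.231] pointing down, gripper open.
Joint ranges: [-2.89, 2.89], [-0.75, 2.08], [0.22, 2.7], [-1.18, 4.32], [0.11, 2.71], [-2.7, 2.7]. Speed limits (rad/s): [2.57, 2.57, 3.14, 3.14, 3.14, 3.14].

INTERFACE

Orientations are given as a unit quaternion [w, x, y, z].
In Python, from rig import get_state, get_image, sign_off, pinch_z gives the robot as it stands.
- The arm moves only by the tool send_rows, never from a script. Its argument "steps" is one flat list of numbers, 5 for each row, row after row: the gripper's target within -1 to 1 (fully open at 1, half-way at 0, shut at -1), then the shift along the tool's x, y, z in cm, then the turn about the tool's z in degrees. In form: [gripper, x, y, z, roll, gripper, x, y, z, roll, ...]. A call has 1 to 12 rows; each row shifts and turns the commanded pose from where the row before left it, along the tool's axes as they then stand; what a row does not reach is not made up. A row lasts 1/10 s, in which the tool goes at most 50 mm and 8.59 degrees, less where a joint would pass 70% of its speed; a pose out of reach is approached as far as the arm can. A call is refused whole if a number of a shift passes 5 or a number of a turn 8.59, either way. A call with a gripper value outside its range is refused whole. The fingers move at their own pace and stop on an object; "newtons" is the grip in N (left out, the last holds). Time passes only in rows, so rows that do not move let the fingers close. It gives the time, the measured TCP pose, the force, the opening and the grip force at its end, in the units of the state.
- get_state(): the state, without advancing time (a new reading comes with each control period).
- get_image(name): name is "scene" or "side" or "wrist"; returns a dict with "color" (480x640x3 uint8, red, green, blue), "mtx" (3x3 intrinsics, pixels), "T" (4x4, takes a point from camera to world coordinates); the wrist camera has in their place "mount" (4x4, takes a point from camera to tool coordinates, whose origin is the TCP and whose axes are the flange's). Camera axes: x right, y down, z forward; pixel columns grow to the right and rows downward; lengths in m; the calibration is good to about 2 mm. A picture is of the moment at which its call begins: read the wrist's pose just before it. There is no depth.
- sign_off(): hands the job in; it is judged then, once.
The state is a dict: "clock": time; "qpos": joint angles; "qd": joint speeds; "effort": joint torques, N m; "position": TCP position; "ee_rot": TCP orientation; "contact_force": force on the tool from outside, world axes, zero at the start; "moment": the same for the moment, N m; "width": finger opening in m; "gripper_force": force on a finger pad.
Only numpy, scipy, OpenCV 4.12 (cv2) and the standard library are available. Lean on these libraries where they do the work, as an engineer would, in place of code of your own. Each camera call takes 0.05 s, during which the arm holds its last target. There are 200 camera calls.

TASK

Open the gate of the bell tote so that a colleague can take the bells out: squeeze the catch nearer the gate's hinge fully, tab against lug between the fingers, then in the same way the catch nearer the handle (each stays squeezed when released). Then take the gate by its upright handle, swing it out past its detent and finish while still holding it by the handle, wide open, about square to the tote's front; do not let go, for it springs back. Leave the bells standing where they are.

Things in the scene. Friction and masses are not known exactly. Their poses are not given: they have to be found in the camera images.
- tote: Grey open-topped steel tote, fixed, upright, 205 deep (x) x 255 wide (y) x 90 mm high. Origin: on the gate's hinge axis at bench level, at one end of its front. +x points from the front into the tote, +y along the front from hinge to free end. A fixed top rail lies at x 10 to 34, y 22 to 241 mm, top 100 mm high; a detent housing at x 0, y -52 mm, 118 mm high. Tallest: catches 166, handle 175 mm.
- gate_hinge (a point): Point on the gate's vertical hinge axis, on top of the hinge, 116 mm above the bench. The gate is steel bars, 6 mm thick, 216 mm long from the hinge, from 12 to 106 mm above the bench; two small fins on its top edge hook behind the bolts of the two catches, so that it opens only when both are squeezed.
- gate (a joint): Gate angle, rad: 0 shut, grows as it swings out of the front (from the tote's +y towards its -x), stop at 1.65. A spring shuts it: 0.11 N m at 0 rising to 0.5 N m at 1.5 rad. A sprung detent resists from about 0.15 to 0.55 rad with up to about 0.7 N m more, then helps to 0.95; a gate let go wider than that falls back and rests on the detent at about 0.9 rad.
- gate_handle: The gate's handle: upright round steel sleeve, 18 mm in diameter, from 65 to 175 mm above the bench, which turns easily on its own upright spindle, carried by two brackets low down on the gate's front and free above the gate's top edge. Origin: centre of its lower end. It lies 183 mm from the hinge axis; with the gate shut it stands at (-35, 180) mm in the tote's frame.
- handle_grip (a point): Point on the axis of the handle bar, 152 mm above the bench, 23 mm below its top: where to grasp from above.
- catch_a (a joint): Travel of the catch nearer the hinge, m: 0 (to 0.003) out and locking, 0.014 fully squeezed. It slides along the rail, its tab moving in the tote's -y towards its lug; it takes about 4 N and stays where it is left. It frees the gate beyond 0.009.
- lug_a: Fixed dark steel lug of the catch nearer the hinge: an upright plate 24 (x) x 8 (y) x 66 (z) mm on the rail, from 100 to 166 mm above the bench. Origin: centre of its foot.
- tab_a (a point): Moving tab of the catch nearer the hinge: upright plate 24 (x) x 8 (y) mm, 106 to 166 mm above the bench, on the +y side of its lug. Point: on its centre line, 147 mm above the bench. Over the outer faces tab and lug measure 44 mm when out, 30 mm when fully squeezed. Beside the tab, away from the lug, bolt and gate fin reach 120 mm above the bench.
- catch_a_squeeze (a point): Fixed point in the middle between tab and lug of the catch nearer the hinge as they stand when fully squeezed (tote frame x = 22, y = 47 mm), 147 mm above the bench, 19 mm below their tops: where to squeeze from above, with the fingers closing along the tote's y.
- catch_b (a joint): Travel of the catch nearer the handle (free end), m: 0 (to 0.003) out and locking, 0.014 fully squeezed. It slides along the rail, its tab moving in the tote's -y towards its lug; it takes about 4 N and stays where it is left. It frees the gate beyond 0.009.
- lug_b: Fixed dark steel lug of the catch nearer the handle (free end): an upright plate 24 (x) x 8 (y) x 66 (z) mm on the rail, from 100 to 166 mm above the bench. Origin: centre of its foot.
- tab_b (a point): Moving tab of the catch nearer the handle (free end): upright plate 24 (x) x 8 (y) mm, 106 to 166 mm above the bench, on the +y side of its lug. Point: on its centre line, 147 mm above the bench. Over the outer faces tab and lug measure 44 mm when out, 30 mm when fully squeezed. Beside the tab, away from the lug, bolt and gate fin reach 120 mm above the bench.
- catch_b_squeeze (a point): Fixed point in the middle between tab and lug of the catch nearer the handle (free end) as they stand when fully squeezed (tote frame x = 22, y = 157 mm), 147 mm above the bench, 19 mm below their tops: where to squeeze from above, with the fingers closing along the tote's y.
- bell_1_mid (a point): Small brass bell, 62 mm across the mouth, 76 mm tall, standing mouth down inside the tote, hinge half. Point: its centre, half-way up.
- bell_2_mid (a point): Small brass bell, 62 mm across the mouth, 76 mm tall, standing mouth down inside the tote, free-end half. Point: its centre, half-way up.
- bell_3_mid (a point): Small brass bell, 62 mm across the mouth, 76 mm tall, standing mouth down on the bench beyond the hinge side of the tote. Point: its centre, half-way up.
- bell_4_mid (a point): Small brass bell, 62 mm across the mouth, 76 mm tall, standing mouth down on the bench beyond the free-end side of the tote. Point: its centre, half-way up.
There are look-alikes about, which are no part of the job. Leave any pink or turquoise look-alike of the part that bears bell_3_mid alone. What is shaped like the part that bears bell_2_mid but black or red is not meant.

How it is judged:
On the way, in this order (a step that is already met when the one before it is completed fails the run):
1. the catch nearer the hinge is squeezed between the fingers (value of joint catch_a above 0.01 m and contact force between the fingers and catch_a above 1 N and contact force between the fingers and lug_a above 1 N), for 0.1 s.
2. then the catch nearer the handle is squeezed between the fingers (value of joint catch_b above 0.01 m and contact force between the fingers and catch_b above 1 N and contact force between the fingers and lug_b above 1 N and value of joint catch_a above 0.009 m), for 0.1 s.
3. the gate is swung past its detent by its handle (value of joint gate above 0.95 rad and contact force between the fingers and gate_handle above 0.5 N), for 0.05 s.
At the end, for the whole second after the job is handed in: The gate is held by its handle (over 1 N from the fingers), open more than 1.25 rad and still (under 0.1 rad/s); both catches are still squeezed by over 9 mm; the bells stand upright within 25 mm of their places. The spring would pull an unheld gate back to about 0.9 rad (value of joint gate above 1.25 rad and velocity of joint gate between -0.1 and 0.1 rad/s and contact force between the fingers and gate_handle above 1 N and value of joint each of catch_a, catch_b above 0.009 m and angle between each of bell_1_mid, bell_2_mid, bell_3_mid, bell_4_mid's own z axis and vertical below 0.2 rad and distance of each of bell_1_mid, bell_2_mid, bell_3_mid, bell_4_mid from where it was at the start of the episode below 0.025 m); the arm keeps its last pose, push and grip.
It fails at once if the catch nearer the handle is drawn back before the one nearer the hinge (value of joint catch_b above 0.006 m and value of joint catch_a below 0.008 m).
It fails at once if the gate is forced open against a catch (value of joint gate above 0.15 rad and value of joint any of catch_a, catch_b below 0.006 m).
It fails at once if a bell is knocked over or shoved more than 25 mm (distance of any of bell_1_mid, bell_2_mid, bell_3_mid, bell_4_mid from where it was at the start of the episode above 0.025 m).
It also fails if it takes over 51 s, if anything falls off the work surface, if the arm or the gripper's body presses on something with over 40 N, if the wrist force passes 120 N, or if a joint passes its speed limit or range.

## Working session

There is one attempt and no reset: what is moved stays moved. The work goes in short steps, Python scripts to look and compute and a tool call to move; the robot and the scene stay as the last step left them, time stands still between calls to the robot, and variables do not carry over. Pictures are saved under pics/ and viewed, at most 10 in all, crops included, and the job is handed in when it is done.

Besides the shell and the picture viewer there is one more tool, called after "Call:" by a JSON object that holds its "api" and its "payload". send_rows: Moves the arm, as the interface text tells. Its arguments: {"type":"object","properties":{"steps":{"type":"array"},"newtons":{"type":"number"}},"required":["steps"]}

```bash
mkdir -p pics; python3 - <<'E'
from rig import *
import cv2, numpy as np
s=get_state();print(s, pinch_z)
for n in("scene","side","wrist"):
    d=get_image(n);cv2.imwrite(f"pics/{n}0.png",d["color"][:,:,::-1]);np.savez(f"pics/{n}0.npz",**d)
    print(n,d["mtx"].tolist(),np.round(d.get("T",d.get("mount")),4).tolist())
E
```

```text
{'clock': 0.0, 'qpos': array([-1.20956947e-01,  2.76582081e-01,  1.50615434e+00, -2.50342764e-06,
        1.36067823e+00, -1.21000270e-01]), 'qd': array([-0.00114062,  0.00050859, -0.00012039, -0.00059509,  0.00041751,
       -0.00198871]), 'effort': array([ 6.20495921e-04, -4.16768074e+01, -2.45808578e+01, -1.52056768e-04,
        1.11346930e-02,  1.69860516e-05]), 'position': array([5.74467068e-01, 8.32454789e-05, 2.30438615e-01]), 'ee_rot': array([-7.16453829e-04,  7.07090985e-01,  7.07121990e-01, -5.62689150e-04]), 'contact_force': array([ 0.49458994,  0.07763192, -0.31771725]), 'moment': array([ 0.01264205, -0.01632141,  0.05058737]), 'gripper_force': 0.0, 'width': 0.08514207368299732} 0.0187
scene [[491.8681138332814, 0.0, 321.2745739415989], [0.0, 491.8681138332814, 236.43540275225592], [0.0, 0.0, 1.0]] [[-0.4917, 0.6881, -0.5336, 1.0882], [0.8707, 0.3939, -0.2944, 0.2876], [0.0076, -0.6094, -0.7929, 0.7869], [0.0, 0.0, 0.0, 1.0]]
side [[451.04525398714884, 0.0, 315.3487418644468], [0.0, 451.04525398714884, 241.8645287397762], [0.0, 0.0, 1.0]] [[-0.6877, -0.4939, 0.5322, 0.2034], [-0.7259, 0.4542, -0.5165, 0.422], [0.0134, -0.7415, -0.6709, 0.6466], [0.0, 0.0, 0.0, 1.0]]
wrist [[366.7376737193654, 0.0, 320.9642700434792], [0.0, 366.7376737193654, 245.50028924841573], [0.0, 0.0, 1.0]] [[-0.0011, -0.9627, -0.2706, 0.0693], [1.0, -0.0012, -0.0, 0.0002], [-0.0003, -0.2706, 0.9627, -0.1426], [0.0, 0.0, 0.0, 1.0]]
```

View pics/scene0.png

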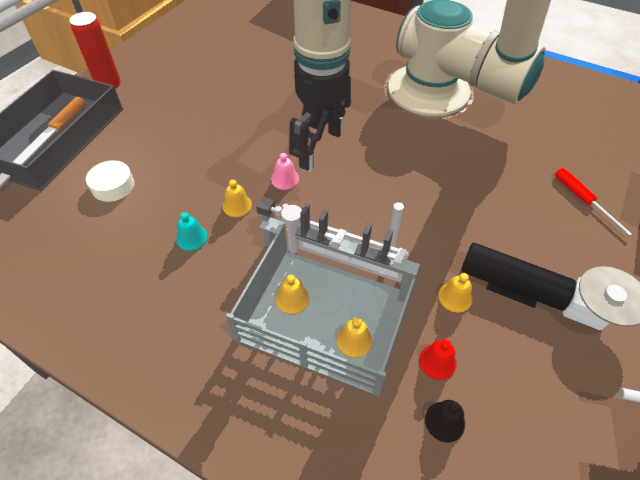

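View pics/side0.png

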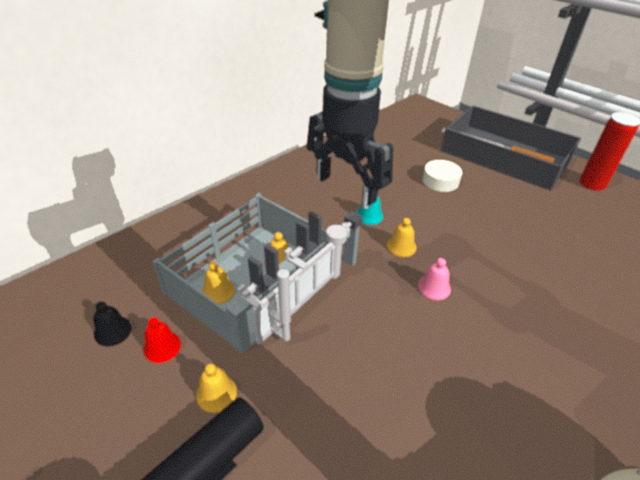

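View pics/wrist0.png

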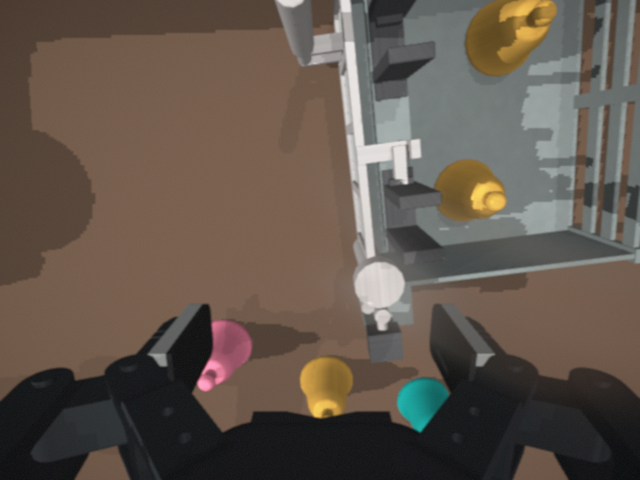

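The tote stands with its front towards the robot: the hinge cap is at scene (291,213), side (337,234) and wrist (380,284), and the handle top at scene (398,206) and side (284,273). The four dark catch plates are at scene (305,209), (323,211), (366,227), (387,233). Next I fit the tote pose to these.

```bash
cat > h.py <<'E'
import numpy as np, cv2
from scipy.spatial.transform import Rotation as R
from scipy.optimize import least_squares
def toolT(s):
    T=np.eye(4);q=np.array(s["ee_rot"]);T[:3,:3]=R.from_quat(q,scalar_first=True).as_matrix();T[:3,3]=s["position"];return T
def ray(K,T,uv,z):
    d=T[:3,:3]@np.linalg.inv(K)@[uv[0],uv[1],1];o=T[:3,3];return o+d*(z-o[2])/d[2]
def proj(K,T,p):
    c=np.linalg.inv(T)@np.append(p,1);u=K@c[:3];return u[:2]/u[2]
def tote(pose,p):
    c,s=np.cos(pose[2]),np.sin(pose[2]);return np.array([pose[0]+c*p[0]-s*p[1],pose[1]+s*p[0]+c*p[1],p[2]])
E
python3 - <<'E'
from h import *
W=dict(ee_rot=[-7.16453829e-04,7.07090985e-01,7.07121990e-01,-5.62689150e-04],position=[.574467,.000083,.230439])
C={}
for n in("scene","side","wrist"):
    d=np.load(f"pics/{n}0.npz");C[n]=(d["mtx"],d["T"] if "T" in d else toolT(W)@d["mount"])
H=(0,0,.116);G=(-.035,.180,.175)
obs=[("scene",(291,213),H),("side",(337,234),H),("wrist",(380,284),H),("scene",(398,206),G),("side",(284,273),G)]
for n,uv,p in obs: print(n,ray(*C[n],uv,p[2]).round(4))
for uv in[(305,209),(323,211),(366,227),(387,233)]: print("cat",ray(*C["scene"],uv,.166).round(4))
r=least_squares(lambda x:np.concatenate([proj(*C[n],tote(x,p))-uv for n,uv,p in obs]),[.7,.0,0],loss="soft_l1",x_scale=[.1,.1,.1])
print(r.x.tolist(),r.fun.round(1))
for n,p in dict(hinge=H,handle=G,sqa=(.022,.047,.147),sqb=(.022,.157,.147),luga=(.022,.036,.166),lugb=(.022,.146,.166)).items(): print(n,tote(r.x,p).round(4))
# overlay
pts=[H,G]+[(x,y,.166) for yc in(.047,.157) for x in(.01,.034) for y in(yc-.015,yc-.007,yc+.021,yc+.029)]
rows=[]
for n in("scene","side"):
    im=cv2.imread(f"pics/{n}0.png");u0=np.mean([proj(*C[n],tote(r.x,p)) for p in pts],0).astype(int)
    x0,y0=u0-[80,60];cr=cv2.resize(im[y0:y0+120,x0:x0+160],None,fx=4,fy=4,interpolation=cv2.INTER_CUBIC)
    for p in pts: cv2.circle(cr,tuple(((proj(*C[n],tote(r.x,p))-[x0,y0]+.5)*4).astype(int)),2,(0,0,255),-1)
    rows.append(cr)
cv2.imwrite("pics/ov.png",cv2.resize(np.vstack(rows),(400,600)) if 0 else np.hstack([cv2.resize(c,(400,300)) if 0 else c[:,100:500] for c in rows]))
E
```

```text
scene [ 0.6176 -0.0344  0.116 ]
side [ 0.6133 -0.0295  0.116 ]
wrist [ 0.6187 -0.0328  0.116 ]
scene [0.5583 0.1391 0.175 ]
side [0.5595 0.1384 0.175 ]
cat [0.6337 0.0052 0.166 ]
cat [0.6226 0.0333 0.166 ]
cat [0.6176 0.1103 0.166 ]
cat [0.6119 0.145  0.166 ]
[0.6184901076983561, -0.033403514400326226, 0.14232284608622978] [ 0.2  0.6 -0.5 -2.4 -0.3  0.7  0.4  0.2 -0.2  0.9]
hinge [ 0.6185 -0.0334  0.116 ]
handle [0.5583 0.1398 0.175 ]
sqa [0.6336 0.0162 0.147 ]
sqb [0.618  0.1251 0.147 ]
luga [0.6352 0.0054 0.166 ]
lugb [0.6196 0.1142 0.166 ]
```

View pics/ov.png

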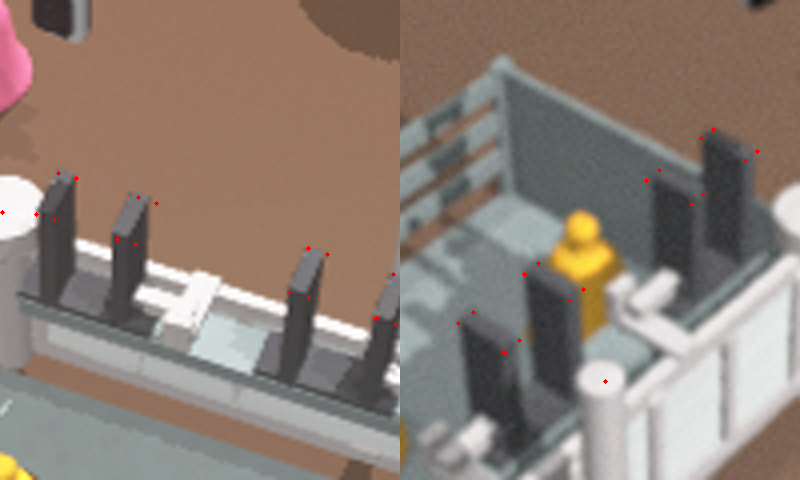

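Both views put the predicted plate corners within about 2 mm of the real ones. The tote pose is hinge (0.6185, -0.0334), yaw 0.142. I now move over catch a and turn the fingers along the tote's y.

Call:
{"api": "send_rows", "payload": {"steps": [1,0.8,3,0,0,1,0.8,2.9,0,0,1,0,0,0,8.2,1,0,0,0,8.2,1,0,0,0,8.2,1,0,0,0,8.2,1,0,0,0,8.2,1,0,0,0,8.2,1,0,0,0,8.2,1,0,0,0,8.2,1,0,0,0,8.2,1,0,0,0,8.1], "newtons": 30}}

```text
clock: 1.35
position: [0.6337, 0.016, 0.2308]
ee_rot: [-0.0, 0.998, 0.068, -0.0]
contact_force: [0.2, 0.6, 0.1]
width: 0.0851
gripper_force: 0.0
```

```bash
cat > look.py <<'E'
import sys
from h import *
from rig import *
P=[0.61849,-0.03340,0.14232]
s=get_state();d=get_image("wrist");T=toolT(s)@d["mount"];K=d["mtx"]
im=cv2.cvtColor(d["color"],cv2.COLOR_RGB2BGR)
cv2.imwrite(f"pics/{sys.argv[1]}_raw.png",im);np.savez(f"pics/{sys.argv[1]}.npz",K=K,T=T)
for yc in(.047,.157):
    for x in(.01,.034):
        for y in(yc-.015,yc-.007): 
            u=proj(K,T,tote(P,(x,y,.166)));cv2.circle(im,tuple(u.astype(int)),1,(0,0,255),-1)
for p in((0,0,.116),(-.035,.18,.175)): cv2.circle(im,tuple(np.clip(proj(K,T,tote(P,p)),-99,999).astype(int)),2,(0,255,0),-1)
cv2.imwrite(f"pics/{sys.argv[1]}.png",im)
for n,p in dict(sqa=(.022,.047,.128),sqb=(.022,.157,.128),handle=(-.035,.18,.133)).items():
    print(n,"to go (tool, cm)",(100*toolT(s)[:3,:3].T@(tote(P,p)-s["position"])).round(2))
print(s["clock"],s["position"],"tool y yaw",np.degrees(np.arctan2(*toolT(s)[[1,0],1])))
E
python3 look.py w1
python3 - <<'E'
from h import *
W=dict(ee_rot=[-7.16453829e-04,7.07090985e-01,7.07121990e-01,-5.62689150e-04],position=[.574467,.000083,.230439])
d=np.load("pics/wrist0.npz");T=toolT(W)@d["mount"]
print("pink",ray(d["mtx"],T,(208,380),.07),"hinge bell",ray(d["mtx"],T,(327,411),.07))
E
```

```text
sqa to go (tool, cm) [-0.   -0.03 10.28]
sqb to go (tool, cm) [ -0.08 -11.03  10.29]
handle to go (tool, cm) [ -5.79 -13.29   9.79]
1.35 [0.63374256 0.01598473 0.23083911] tool y yaw -82.24043371438307
pink [ 0.46605648 -0.14942102  0.07      ] hinge bell [ 0.58009432 -0.18470003  0.07      ]
```

View pics/w1.png

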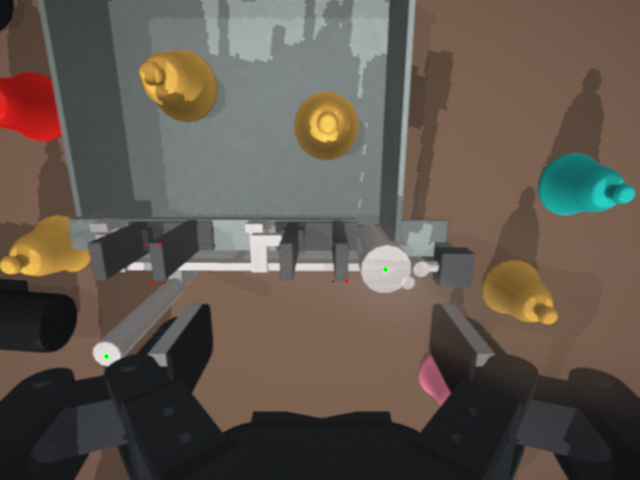

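The wrist view confirms the fit: lug a is at (340,240) and the hinge cap at (386,269), each on its predicted mark. I descend and squeeze catch a.

Call:
{"api": "send_rows", "payload": {"steps": [1,0,0,3.5,0,1,0,0,3.5,0,1,0,0,3.2,0,0.3,0,0,0,0,0,0,0,0,0,-0.3,0,0,0,0,-0.6,0,0,0,0,-1,0,0,0,0,-1,0,0,0,0,-1,0,0,0,0], "newtons": 40}}

```text
clock: 2.4
position: [0.6357, 0.0145, 0.1324]
ee_rot: [0.001, 0.998, 0.07, 0.003]
contact_force: [-1.4, -4.7, 6.7]
width: 0.028
gripper_force: 43.8
```

Call:
{"api": "send_rows", "payload": {"steps": [-1,0,0,0,0,-1,0,0,0,0,-1,0,0,0,0]}}

```text
clock: 2.7
position: [0.6357, 0.0145, 0.1324]
ee_rot: [0.001, 0.998, 0.07, 0.003]
contact_force: [-0.4, -4.0, 7.0]
width: 0.0282
gripper_force: 43.7
```

```bash
python3 look.py w2
```

```text
sqa to go (tool, cm) [-0.19 -0.21  0.44]
sqb to go (tool, cm) [ -0.21 -11.21   0.41]
handle to go (tool, cm) [ -5.91 -13.5   -0.12]
2.7 [0.63572769 0.01447507 0.13241873] tool y yaw -81.94138596058242
```

View pics/w2.png

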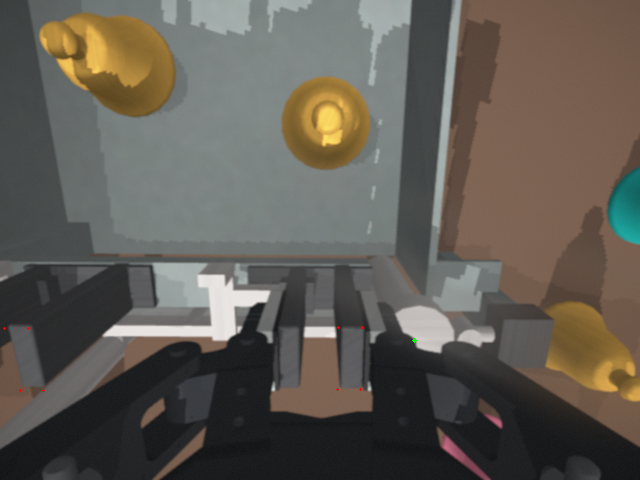

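Catch a reads 28 mm across and the gap has closed, so it is squeezed. I release, lift and move over catch b.

Call:
{"api": "send_rows", "payload": {"steps": [0,0,0,0,0,1,0,0,0,0,1,0,0,0,0,1,0,0,0,0,1,0,0,-3.5,0,1,0,0,-3.5,0,1,0,-3.7,0,0,1,0,-3.7,0,0,1,0,-3.6,0,0,1,0,0,0,0]}}

```text
clock: 3.75
position: [0.6175, 0.1293, 0.1993]
ee_rot: [-0.001, 0.997, 0.073, -0.0]
contact_force: [0.7, -0.2, 0.0]
width: 0.0853
gripper_force: 0.0
```

```bash
python3 look.py w3
```

```text
sqa to go (tool, cm) [-0.05 11.44  7.1 ]
sqb to go (tool, cm) [-0.01  0.44  7.13]
handle to go (tool, cm) [-5.7  -1.88  6.64]
3.75 [0.61747643 0.12930657 0.19931796] tool y yaw -81.64174916462362
```

View pics/w3.png

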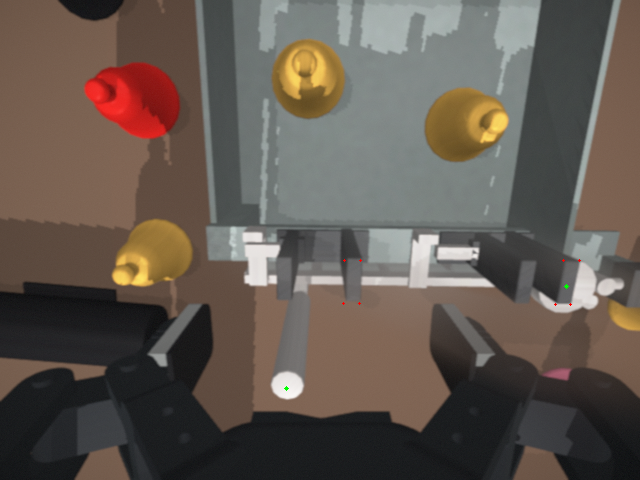

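Call:
{"api": "send_rows", "payload": {"steps": [1,0,0.1,0,0,1,0,0,2,0]}}

```text
clock: 4.0
position: [0.6211, 0.1228, 0.1818]
ee_rot: [0.0, 0.998, 0.07, 0.003]
contact_force: [1.0, 0.0, -0.4]
width: 0.0853
gripper_force: 0.0
```

```bash
python3 look.py w4
```

```text
sqa to go (tool, cm) [-0.29 10.72  5.39]
sqb to go (tool, cm) [-0.31 -0.28  5.37]
handle to go (tool, cm) [-6.01 -2.57  4.83]
4.0 [0.62107419 0.12282346 0.1817567 ] tool y yaw -81.94314356631769
```

Call:
{"api": "send_rows", "payload": {"steps": [1,0,0,0,0,1,0,0,0,0,1,0,0,0,0,1,0,0,0,0]}}

```text
clock: 4.45
position: [0.6192, 0.1236, 0.1801]
ee_rot: [0.0, 0.998, 0.07, 0.001]
contact_force: [1.1, 0.1, -0.2]
width: 0.0851
gripper_force: 0.0
```

```bash
python3 look.py w4
```

```text
sqa to go (tool, cm) [-0.09 10.83  5.21]
sqb to go (tool, cm) [-0.1  -0.17  5.21]
handle to go (tool, cm) [-5.8  -2.46  4.7 ]
4.45 [0.61916045 0.12361312 0.18006498] tool y yaw -81.9258764135146
```

Call:
{"api": "send_rows", "payload": {"steps": [1,-0.1,-0.05,1.5,0,1,0,0,2,0,1,0,0,1.3,0,0.6,0,0,0,0,0.3,0,0,0,0,0,0,0,0,0,-0.3,0,0,0,0,-0.6,0,0,0,0,-1,0,0,0,0,-1,0,0,0,0,-1,0,0,0,0,-1,0,0,0,0]}}

```text
clock: 5.7
position: [0.6187, 0.1232, 0.1334]
ee_rot: [0.001, 0.998, 0.07, 0.002]
contact_force: [-0.8, -3.8, 5.5]
width: 0.0282
gripper_force: 41.4
```

```bash
python3 look.py w5
```

```text
sqa to go (tool, cm) [-0.03 10.8   0.55]
sqb to go (tool, cm) [-0.05 -0.2   0.53]
handle to go (tool, cm) [-5.75 -2.49  0.01]
5.7 [0.61873272 0.12320481 0.13335382] tool y yaw -81.9615322547523
```

View pics/w5.png

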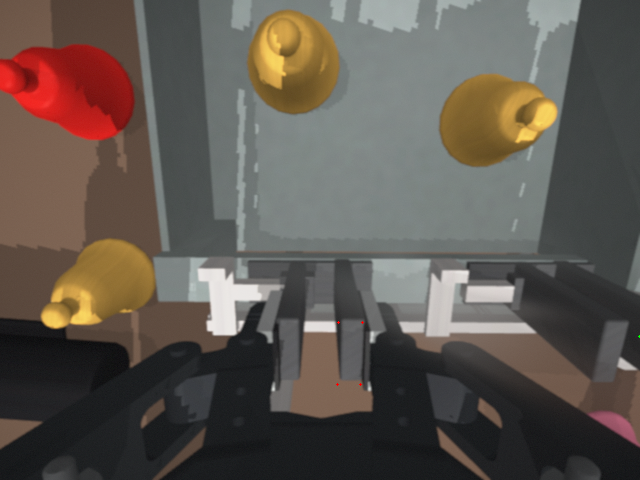

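Catch b is squeezed in the same way (28 mm, plates at x 278–365 in the image). I release, lift and move over the handle.

Call:
{"api": "send_rows", "payload": {"steps": [0,0,0,0,0,1,0,0,0,0,1,0,0,0,0,1,0,0,0,0,1,0,0,-3,0,1,0,0,-3,0,1,0,0,-2,0,1,-2,-0.8,0,0,1,-2,-0.8,0,0,1,-1.8,-0.8,0,0,1,0,0,0,0,1,0,0,0,0]}}

```text
clock: 6.95
position: [0.5572, 0.1399, 0.2116]
ee_rot: [0.0, 0.997, 0.071, 0.001]
contact_force: [0.1, -0.9, -0.2]
width: 0.0854
gripper_force: 0.0
```

Call:
{"api": "send_rows", "payload": {"steps": [1,0,0,0,0,1,0,0,0,0,1,0,0,0,0]}}

```text
clock: 7.25
position: [0.5575, 0.1396, 0.211]
ee_rot: [0.0, 0.998, 0.07, -0.0]
contact_force: [-0.3, 0.3, 0.0]
width: 0.0855
gripper_force: 0.0
```

```bash
python3 look.py w6
```

```text
sqa to go (tool, cm) [ 5.81 13.28  8.3 ]
sqb to go (tool, cm) [5.79 2.28 8.3 ]
handle to go (tool, cm) [ 0.09 -0.01  7.8 ]
7.25 [0.557467   0.13961089 0.21103141] tool y yaw -81.92467599519173
```

View pics/w6.png

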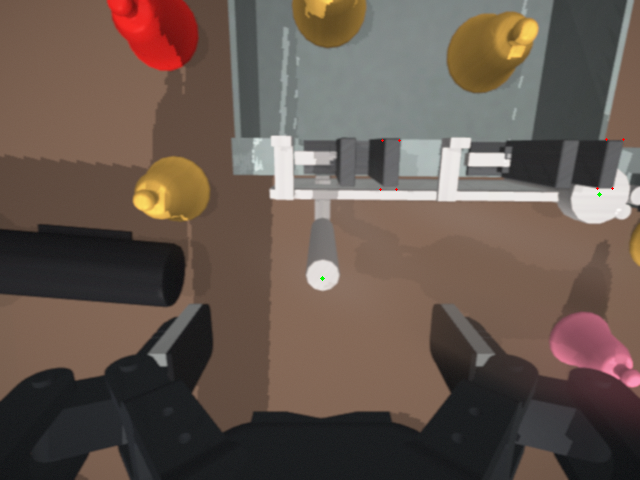

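The handle top at (322,275) lies centred between the fingers and on its predicted mark. I descend and grip.

Call:
{"api": "send_rows", "payload": {"steps": [1,0.1,0,2.5,0,1,0,0,2.5,0,1,0,0,2.5,0,0.5,0,0,0,0,0,0,0,0,0,-0.5,0,0,0,0,-1,0,0,0,0,-1,0,0,0,0,-1,0,0,0,0,-1,0,0,0,0], "newtons": 90}}

```text
clock: 8.3
position: [0.559, 0.1393, 0.1379]
ee_rot: [0.001, 0.997, 0.071, 0.002]
contact_force: [1.3, -3.8, 6.1]
width: 0.016
gripper_force: 87.6
```

```bash
python3 - <<'E'
from h import *
from rig import *
P=[0.61849,-0.03340,0.14232]
s=get_state();M=toolT(s)[:3,:3];print(s["position"],s["width"],s["gripper_force"])
f=lambda g:tote(P,(-.1834*np.sin(g+.192),.1834*np.cos(g+.192),0))
gs=np.r_[0:1.4501:.0725]
prev=f(0)
for g in gs[1:]:
    p=f(g);print(round(g,3),(100*M.T@(p-prev))[:2].round(2),p[:2].round(4));prev=p
E
```

```text
[0.55902864 0.13927713 0.13791943] 0.016010775302846968 87.5977098941803
0.072 [-1.29  0.3 ] [0.5459 0.135 ]
0.145 [-1.27  0.39] [0.5339 0.1293]
0.217 [-1.24  0.49] [0.5223 0.1228]
0.29 [-1.2   0.57] [0.5113 0.1154]
0.362 [-1.15  0.66] [0.5008 0.1072]
0.435 [-1.1   0.74] [0.4909 0.0984]
0.507 [-1.05  0.82] [0.4817 0.0888]
0.58 [-0.98  0.89] [0.4732 0.0785]
0.652 [-0.92  0.96] [0.4655 0.0677]
0.725 [-0.85  1.03] [0.4586 0.0564]
0.798 [-0.77  1.08] [0.4525 0.0445]
0.87 [-0.69  1.14] [0.4473 0.0323]
0.942 [-0.6   1.18] [0.443  0.0197]
1.015 [-0.52  1.22] [0.4396 0.0069]
1.088 [-0.43  1.26] [ 0.4371 -0.0062]
1.16 [-0.33  1.29] [ 0.4356 -0.0194]
1.232 [-0.24  1.31] [ 0.4351 -0.0327]
1.305 [-0.15  1.32] [ 0.4355 -0.046 ]
1.378 [-0.05  1.33] [ 0.4369 -0.0592]
1.45 [0.05 1.33] [ 0.4393 -0.0723]
```

Call:
{"api": "send_rows", "payload": {"steps": [-1,-0.65,0.15,0,0,-1,-0.65,0.15,0,0,-1,-0.65,0.2,0,0,-1,-0.65,0.2,0,0,-1,-0.6,0.25,0,0,-1,-0.6,0.25,0,0,-1,-0.6,0.3,0,0,-1,-0.6,0.3,0,0,-1,0,0,0,0,-1,0,0,0,0]}}

```text
clock: 9.3
position: [0.5126, 0.116, 0.1379]
ee_rot: [-0.001, 0.998, 0.07, 0.003]
contact_force: [3.5, 2.3, 6.9]
width: 0.0159
gripper_force: 88.0
```

Call:
{"api": "send_rows", "payload": {"steps": [-1,-0.6,0.35,0,0,-1,-0.6,0.3,0,0,-1,-0.55,0.35,0,0,-1,-0.55,0.4,0,0,-1,-0.55,0.4,0,0,-1,-0.5,0.4,0,0,-1,-0.5,0.45,0,0,-1,-0.5,0.45,0,0,-1,-0.45,0.5,0,0,-1,-0.45,0.5,0,0,-1,-0.45,0.5,0,0,-1,-0.4,0.5,0,0]}}

```text
clock: 10.5
position: [0.4579, 0.0563, 0.1378]
ee_rot: [-0.0, 0.998, 0.071, 0.001]
contact_force: [-0.3, 1.5, 10.3]
width: 0.0163
gripper_force: 88.6
```

Call:
{"api": "send_rows", "payload": {"steps": [-1,-0.4,0.55,0,0,-1,-0.35,0.55,0,0,-1,-0.35,0.55,0,0,-1,-0.35,0.55,0,0,-1,-0.3,0.6,0,0,-1,-0.3,0.6,0,0,-1,-0.25,0.6,0,0,-1,-0.25,0.6,0,0,-1,0,0,0,0,-1,0,0,0,0]}}

```text
clock: 11.5
position: [0.4387, 0.0077, 0.1378]
ee_rot: [-0.001, 0.998, 0.07, 0.001]
contact_force: [-2.3, 1.9, 12.7]
width: 0.016
gripper_force: 88.9
```

Call:
{"api": "send_rows", "payload": {"steps": [-1,-0.2,0.65,0,0,-1,-0.2,0.65,0,0,-1,-0.15,0.65,0,0,-1,-0.15,0.65,0,0,-1,-0.1,0.65,0,0,-1,-0.1,0.65,0,0,-1,-0.1,0.65,0,0,-1,-0.05,0.65,0,0,-1,-0.05,0.65,0,0,-1,0,0.65,0,0,-1,0,0.65,0,0,-1,0,0.65,0,0]}}

```text
clock: 12.7
position: [0.4374, -0.0711, 0.1378]
ee_rot: [-0.001, 0.998, 0.071, -0.001]
contact_force: [-5.2, 1.2, 15.0]
width: 0.016
gripper_force: 89.2
```

Call:
{"api": "send_rows", "payload": {"steps": [-1,0,0,0,0,-1,0,0,0,0,-1,0,0,0,0,-1,0,0,0,0,-1,0,0,0,0,-1,0,0,0,0,-1,0,0,0,0,-1,0,0,0,0]}}

```text
clock: 13.5
position: [0.4374, -0.0712, 0.1378]
ee_rot: [-0.001, 0.998, 0.071, -0.001]
contact_force: [-5.6, 2.0, 15.1]
width: 0.0159
gripper_force: 89.2
```

```bash
python3 - <<'E'
from h import *
from rig import *
s=get_state();print(s["position"],np.abs(s["qd"]).max(),s["gripper_force"],s["width"])
d=get_image("scene");cv2.imwrite("pics/end.png",d["color"][60:420,140:560,::-1])
E
```

```text
[ 0.43742546 -0.07115359  0.13780122] 0.001892540061068146 89.19567346572876 0.01589973142078399
```

View pics/end.png

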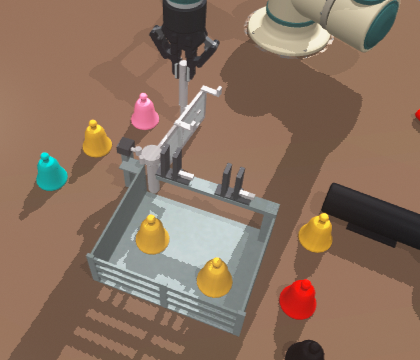

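The gate stands square to the front, from (150,155) to (210,95), and the gripper still holds the handle at (183,75). Both catches are squeezed, at (170,163) and (232,180), and all the bells are standing.

```bash
python3 -c "
from rig import *
print(sign_off())"
```

```text
the job is handed in; nothing more can be done
None
```

I squeezed both catches in order (hinge side first) and swung the gate out to about 1.44 rad. The gripper is still holding it by the handle and the bells stand where they were; I handed the job in at about 13.5 s, with no verdict shown.

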